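# Tilt the stool shelf until the canister slides to its stop

### The job

Take the tilting shelf on the teal stool by its black handle and raise it slowly, only until the grey canister starts to slide, then hold that angle so that the canister slides by itself right down to the stop at the low end, while the steel mug beside it, which grips better, stays where it stands. Then let go and leave the shelf tilted like that (its stiff hinge stays put). Do not touch the canister or the mug, and leave the cereal dispenser, the bowl and the coaster alone.

Things in the scene. Friction and masses are not known exactly. Their poses are not given: they have to be found in the camera images.
- stool: Fixed teal metal step stool, top 320 (x) x 360 (y), 120 high; origin under its centre on the table, x away from the robot. It carries a tilting shelf hinged at its far side, 130 mm along +x from the origin and 150 mm above the table.
- shelf_hinge (a point): Middle of the hinge line of the tilting shelf, a pale wooden board 240 long x 232 wide x 12 thick. The frame turns with the shelf: y along the hinge, z normal to the board, -x along the board from the hinge (low end, far from the robot) to the handle end. Underside of the board at z = 0, its top, on which things stand, at z = 12 mm.
- shelf_stop (a point): Middle of the inner face of the steel stop across the shelf's low end, at board level, 8 mm from the hinge line; axes as shelf_hinge. The stop is 28 mm high. From it two lanes run to the handle end, which has no lip: each 104 wide, centred at y = +56 and -56 mm, with rails 20 mm high at both sides.
- shelf_grip (a point): Where to grip the shelf's black handle: 310 mm from the hinge line; axes as shelf_hinge. The handle is a bar 24 wide (y) x 20 high (z) that stands 100 mm out from the middle of the board's end and ends 30 mm beyond this point, which is mid-width and mid-height. At least 30 mm is free below. Pinch it across its width from above; raising it takes 8 to 15 N.
- shelf (a joint): Tilt of the shelf, rad: 0 level (start), growing as the handle is raised, to at most 0.65. The hinge is stiff: the shelf stays at any angle where it is let go.
- canister_mid (a point): Centre of the grey plastic lidded canister, square, 84 x 84 x 70 high, about 0.25 kg, z up; loose on the board at the handle end of one lane (either). It begins to slide somewhere between 0.2 and 0.38 rad of tilt (friction differs from time to time). When it rests against the stop its centre is at x = -50 mm in the frame of shelf_hinge.
- mug_mid (a point): Centre of the stainless steel mug, 80 diameter x 85 high, about 0.2 kg, with a rubber foot; loose at the handle end of the other lane, its handle pointing to the low end. It slides only when the shelf is tilted at least 0.06 rad (3 to 4 degrees) beyond where the canister begins to slide.
- dispenser: Plastic cereal dispenser, 150 x 130 x 283 high, white with a red lid and press button, loose on the table; origin at the centre of its underside. Leave alone.
- bowl: White ceramic bowl, 140 diameter x 60 high, loose on the table; origin at the centre of its underside. Leave alone.
- coaster: Dark wooden coaster, 100 diameter x 10 thick, loose on the table; origin at the centre of its underside. Leave alone.
Things that resemble listed ones, but are neither listed nor needed, are in the scene too. Leave any brown look-alike of the part that bears canister_mid alone. What is shaped like the part that bears mug_mid but pink is not meant.

How it is judged:
By the outcome, as a careful person would: the job done as asked, in the order asked, and still so for the second after the job is handed in, with the robot touching nothing.
It also fails if it takes over 48 s, if anything falls off the work surface, if the arm or the gripper's body presses on something with over 40 N, if the wrist force passes 120 N, or if a joint passes its speed limit or range.

### The arm

A 6-joint arm with a two-finger parallel gripper is mounted at the origin on the work surface. World frame = base frame: x ahead of the robot, y to its left, z up, the work surface at z = 0. Lengths are in mm, angles in rad, forces in N, time in s.
With the tool pointing down it reaches from about 350 to 950 mm from the base axis. Payload 17.4 kg.
Tool frame: the origin (TCP) lies midway between the tips of the shut fingers; the grasp point (between the pads) lies 19 mm behind it (robot.pinch_z is the distance from the TCP to the grasp point, in mm); z points along the fingers, y is the line along which they close (so a half turn about z gives the same grasp; the last joint's range is limited). The gripper opens to 93 mm and grips with 3 to 60 N. Pads are 15 mm wide; open, the fingers measure 128 mm over their backs; the gripper's body (75 mm by 188 mm) begins 65 mm behind the grasp point.
Start: joints at [1.173, 0.116, 1.442, -0, 1.584, -0.038], TCP at [237.667, 631.781, 218.646] pointing down, gripper open.
Joint ranges: [-2.83, 2.83], [-0.83, 2.19], [0.07, 2.5], [-1.14, 4.28], [0.01, 3], [-2.97, 2.97]. Speed limits (rad/s): [1.89, 1.89, 2.22, 3.14, 3.14, 3.14].

### API

Orientations are given as a unit quaternion [w, x, y, z].
In Python, from bench import readout, eyes, workorder, robot gives the robot as it stands. The module is installed in compiled form; this text tells all that it offers.
- The arm moves only by the tool carry_out, never from a script. Its arguments are lists of equal length, an entry for each row: "translation": the shift along the tool's x, y, z in m, a list of three; "rot": the turn, a rotation vector about the tool's x, y, z in rad, a list of three; "fingers": the opening, from 0 (shut) to 1 (fully open). A call has exactly 5 rows; each row shifts and turns the commanded pose from where the row before left it, along the tool's axes as they then stand; what a row does not reach is not made up. A row lasts 1/10 s, in which the tool goes at most 50 mm and 8.59 degrees, less where a joint would pass 70% of its speed; a pose out of reach is approached as far as the arm can. A call with a gripper value outside its range is refused whole. The fingers move at their own pace and stop on an object; the grip force is fixed at half the most. Time passes only in rows, so rows that do not move let the fingers close, or fill a call up. It gives the time, the measured TCP pose, the force, the opening and the grip force at its end, in the units of the state.
- readout.get_state(): the state, without advancing time (a new reading comes with each control period).
- eyes.read_camera(name): name is "scene" or "top" or "wrist"; returns a dict with "image" (384x512x3 uint8, red, green, blue), "fx", "fy", "cx", "cy" (pixels), "cam_to_world" (4x4, takes a point from camera to world coordinates). Camera axes: x right, y down, z forward; pixel columns grow to the right and rows downward; lengths in mm; the calibration is good to about 2 mm. The wrist camera is an equidistant fisheye: a pixel r from the principal point sees the ray r / f radians off the axis. A picture is of the moment at which its call begins. There is no depth.
- workorder.close_job(): hands the job in; it is judged then, once.
The state is a dict: "time": time; "joints": joint angles; "joint_vel": joint speeds; "joint_torque": joint torques, N m; "tcp_pos": TCP position; "orientation": TCP orientation; "ft_force": force on the tool from outside, world axes, zero at the start; "ft_torque": the same for the moment, N m; "width": opening from 0.0 (shut) to 1.0 (fully open); "grasp_force": force on a finger pad.
Only numpy, scipy, OpenCV 4.12 (cv2) and the standard library are available. Lean on these libraries where they do the work, as an engineer would, in place of code of your own. Each camera call takes 0.05 s, during which the arm holds its last target. There are 200 camera calls.

## Working session

There is one attempt and no reset: what is moved stays moved. The work goes in short steps, Python scripts to look and compute and a tool call to move; the robot and the scene stay as the last step left them, time stands still between calls to the robot, and variables do not carry over. Pictures are saved under pics/ and viewed, at most 10 in all, crops included, and the job is handed in when it is done.

Besides the shell and the picture viewer there is one more tool, called after "Request:" as name(argument=value, ...), one argument or row to a line, values as JSON. carry_out: Moves the arm, as the interface text tells. Its arguments: {"type":"object","properties":{"translation":{"type":"array"},"rot":{"type":"array"},"fingers":{"type":"array"}},"required":["translation","rot","fingers"]}

```bash
mkdir -p pics
cat > h.py <<'E'
import numpy as np, cv2
from scipy.spatial.transform import Rotation as R
from bench import readout, eyes, workorder, robot
def snap(n,f=None):
    c=eyes.read_camera(n)
    if f: cv2.imwrite(f,c['image'][:,:,::-1])
    return c
def ray(c,u,v):
    T=np.array(c['cam_to_world']); d=np.array([(u-c['cx'])/c['fx'],(v-c['cy'])/c['fy'],1])
    return T[:3,3],T[:3,:3]@d
def onz(c,u,v,z):
    o,d=ray(c,u,v); return o+d*(z-o[2])/d[2]
def proj(c,p):
    T=np.array(c['cam_to_world']); q=T[:3,:3].T@(np.array(p)-T[:3,3]); return [c['fx']*q[0]/q[2]+c['cx'],c['fy']*q[1]/q[2]+c['cy']]
E
python3 - <<'E'
from h import *
a=snap('scene'); b=snap('top')
cv2.imwrite('pics/s.png',a['image'][:,:,::-1]); cv2.imwrite('pics/t.png',b['image'][:,:,::-1])
for c in(a,b): print(c['fx'],c['cx'],c['cy'],np.round(c['cam_to_world'],2).tolist())
s=readout.get_state(); print(s['time'],s['orientation'],s['tcp_pos'])
E
```

```text
430.5430336523231 253.5300290831338 189.20654347637247 [[0.16, 0.52, -0.84, 1795.59], [0.99, -0.06, 0.14, -241.56], [0.02, -0.85, -0.53, 924.37], [0.0, 0.0, 0.0, 1.0]]
447.05993985891274 257.0610120375334 193.37865267797153 [[-0.02, -0.99, 0.14, 361.21], [-1.0, 0.02, -0.02, 7.84], [0.01, -0.14, -0.99, 1618.21], [0.0, 0.0, 0.0, 1.0]]
0.1 [-8.59097880e-05  1.78933840e-01  9.83860972e-01 -5.10547178e-04] [237.6157139  631.59816271 217.99371201]
```

View pics/s.png

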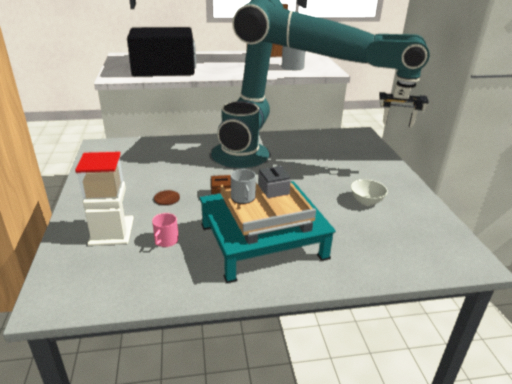

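View pics/t.png

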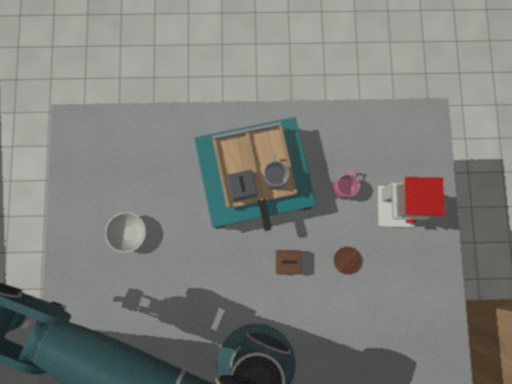

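The pictures show the grey canister at top (242,185), the steel mug at (275,174) and the black handle at (265,214). The brown box at (289,262) and the pink mug at (347,186) are look-alikes on the table. They are not on the shelf and are the wrong colour, so they aren't meant.

Run:
```python
from h import *
b=snap('top'); im=b['image']; hsv=cv2.cvtColor(im,cv2.COLOR_RGB2HSV)
m=cv2.inRange(hsv,(80,120,60),(100,255,255)); m[:,:180]=0;m[:,330:]=0;m[:100]=0;m[240:]=0
p=np.argwhere(m)[:,::-1]
w=np.array([onz(b,u,v,120)[:2] for u,v in p],np.float32)
r=cv2.minAreaRect(w); print('stool',r,len(p))
k=(im.max(2)<50).astype(np.uint8); k[:,:245]=0;k[:,285:]=0;k[:195]=0;k[240:]=0
n,l,st,ce=cv2.connectedComponentsWithStats(k); i=1+st[1:,4].argmax(); print(st[i],ce[i])
q=np.array([onz(b,u,v,166)[:2] for v,u in np.argwhere(l==i)],np.float32)
r=cv2.minAreaRect(q); print('handle',r,cv2.boxPoints(r).round(1).tolist())
cv2.imwrite('pics/c.png',cv2.resize(im[110:280,190:310,::-1],None,fx=3.5,fy=3.5,interpolation=cv2.INTER_CUBIC))
```

```text
stool ((649.5111083984375, -11.5750732421875), (312.52001953125, 352.27783203125), 10.680910110473633) 2547
[262 201   6  20  44] [264.06818182 210.61363636]
handle ((510.6572570800781, -38.41423034667969), (62.80182647705078, 15.055658340454102), 12.59430980682373) [[478.3999938964844, -37.900001525878906], [481.70001220703125, -52.599998474121094], [542.9000244140625, -38.900001525878906], [539.7000122070312, -24.200000762939453]]
```

View pics/c.png

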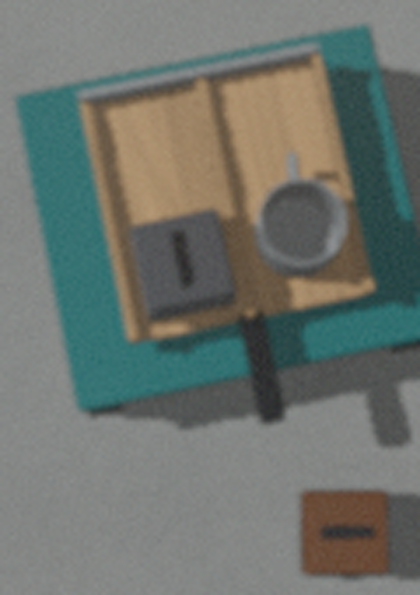

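Zoomed in, the grey canister stands in the left lane and the mug in the right one. The black handle's tip is at about pixel (267.5,229).

```bash
cat >> h.py <<'E'
O=np.array([649.5,-11.6,0]); yaw=0.1864
Rz=R.from_euler('z',yaw); H=O+Rz.apply([130,0,150])
def delta(tgt,Rt):
    s=readout.get_state(); q=s['orientation']; Rc=R.from_quat([q[1],q[2],q[3],q[0]])
    print('t',round(s['time'],2),'tcp',np.round(s['tcp_pos'],1),'d_tool mm',np.round(Rc.inv().apply(np.array(tgt)-s['tcp_pos']),1),'rotvec',np.round((Rc.inv()*Rt).as_rotvec(),4),'F',np.round(s['ft_force'],1),'w',round(s['width'],3),'g',np.round(s['grasp_force'],1))
def down(sgn): # tool z down, tool y = sgn*hinge y
    y=Rz.apply([0,sgn,0]); z=np.array([0,0,-1.]); return R.from_matrix(np.c_[np.cross(y,z),y,z])
G=H+Rz.apply([-310,0,0])
E
python3 - <<'E'
from h import *
b=snap('top'); a=snap('scene')
print('tip',onz(b,267.5,229.5,166),'expected',H+Rz.apply([-340,0,0]),'grip',G)
k=(a['image'].max(2)<0)
for s in(1,-1): delta(G+[0,0,100],down(s))
# board end corners & hinge ends check in both views
for n,c in(('top',b),('scene',a)):
    for p in([-240,116,12],[-240,-116,12],[0,116,12],[0,-116,12]): print(n,p,np.round(proj(c,H+Rz.apply(p)),1))
E
```

```text
tip [448.95840068 -49.00651382 166.        ] expected [443.13766992 -50.51771735 150.        ] grip [472.61800279 -44.95804344 150.        ]
t 0.25 tcp [237.6 631.7 218.3] d_tool mm [-458.2 -550.6  -31.4] rotvec [-5.000e-04 -2.000e-04 -5.462e-01] F [0.2 0.2 0.7] w 1.0 g 0.0
t 0.25 tcp [237.6 631.7 218.3] d_tool mm [-458.2 -550.6  -31.4] rotvec [-2.0000e-04  7.0000e-04  2.5954e+00] F [0.2 0.2 0.7] w 1.0 g 0.0
top [-240, 116, 12] [226.9 208.7]
top [-240, -116, 12] [296.  194.3]
top [0, 116, 12] [212.7 138.8]
top [0, -116, 12] [280.5 125.2]
scene [-240, 116, 12] [282.8 178.1]
scene [-240, -116, 12] [219.3 188.5]
scene [0, 116, 12] [313.3 215.6]
scene [0, -116, 12] [241.7 229.7]
```

Request:
carry_out(
  translation=[
    [-0.03,-0.036,-0.003],
    [-0.03,-0.036,-0.003],
    [-0.03,-0.036,-0.003],
    [-0.03,-0.036,-0.003],
    [-0.03,-0.036,-0.003],
  ],
  rot=[
    [0,0,0],
    [0,0,0],
    [0,0,0],
    [0,0,0],
    [0,0,0],
  ],
  fingers=[0.6,0.6,0.6,0.6,0.6],
)

```text
time: 0.75
tcp_pos: [314.8, 408.7, 233.6]
orientation: [0.0, 0.179, 0.984, 0.0]
ft_force: [1.0, -0.5, 0.4]
width: 0.628
grasp_force: 0.0
```

Request:
carry_out(
  translation=[
    [-0.03,-0.036,-0.003],
    [-0.03,-0.036,-0.003],
    [-0.03,-0.036,-0.003],
    [-0.03,-0.036,-0.003],
    [-0.03,-0.036,-0.003],
  ],
  rot=[
    [0,0,0],
    [0,0,0],
    [0,0,0],
    [0,0,0],
    [0,0,0],
  ],
  fingers=[0.6,0.6,0.6,0.6,0.6],
)

```text
time: 1.25
tcp_pos: [391.8, 187.4, 249.0]
orientation: [0.0, 0.179, 0.984, 0.0]
ft_force: [1.1, 0.9, -0.0]
width: 0.599
grasp_force: 0.0
```

Request:
carry_out(
  translation=[
    [-0.03,-0.036,0],
    [-0.03,-0.036,0],
    [-0.03,-0.036,0],
    [-0.03,-0.036,0],
    [0,0,0],
  ],
  rot=[
    [0,0,-0.1],
    [0,0,0],
    [0,0,0],
    [0,0,0],
    [0,0,0],
  ],
  fingers=[0.6,0.6,0.6,0.6,0.6],
)

```text
time: 1.75
tcp_pos: [467.5, 13.3, 248.2]
orientation: [-0.0, 0.132, 0.991, -0.0]
ft_force: [-0.0, 1.0, 0.1]
width: 0.6
grasp_force: 0.0
```

Request:
carry_out(
  translation=[
    [0,0,0],
    [0,0,0],
    [0,0,0],
    [0,0,0],
    [0,0,0],
  ],
  rot=[
    [0,0,-0.11],
    [0,0,-0.11],
    [0,0,-0.11],
    [0,0,-0.11],
    [0,0,0],
  ],
  fingers=[0.6,0.6,0.6,0.6,0.6],
)

```text
time: 2.25
tcp_pos: [466.2, 17.9, 248.7]
orientation: [0.0, -0.091, 0.996, 0.0]
ft_force: [0.0, 0.8, -0.7]
width: 0.599
grasp_force: 0.0
```

Run:
```python
from h import *
delta(G+[0,0,100],down(1))
c=snap('wrist','pics/w.png'); print(c['fx'],c['cx'],c['cy'],np.round(c['cam_to_world'],3).tolist())
```

```text
t 2.25 tcp [466.2  17.9 248.7] d_tool mm [  5.1 -63.   -1.3] rotvec [ 0.0001  0.0001 -0.0038] F [ 0.   0.8 -0.7] w 0.599 g 0.0
297.3186396354542 259.4662170383459 190.76340113861588 [[-0.182, 0.95, 0.254, 395.472], [0.983, 0.175, 0.047, 5.872], [-0.0, 0.259, -0.966, 415.276], [0.0, 0.0, 0.0, 1.0]]
```

View pics/w.png

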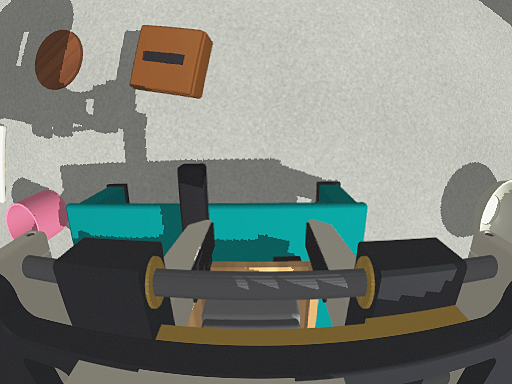

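The wrist view shows the handle's tip at pixels (178–206,165), left of the fingers. I'll measure it.

Run:
```python
from h import *
c=snap('wrist'); im=c['image']
T=np.array(c['cam_to_world'])
def fr(u,v,z):
    x,y=u-c['cx'],v-c['cy']; r=np.hypot(x,y); th=r/c['fx']; d=T[:3,:3]@[np.sin(th)*x/r,np.sin(th)*y/r,np.cos(th)]
    return T[:3,3]+d*(z-T[2,3])/d[2]
for v in(172,180,190,198):
    row=im[v,160:230].max(1).astype(int); k=np.where(row<70)[0]+160; k=k[k<212]
    print(v,k.min(),k.max())
    for z in(166,170):
        a=fr(k.min()-.5,v,z);b=fr(k.max()+.5,v,z); m=(a+b)/2
        print('  z',z,'width',np.linalg.norm(a-b).round(1),'mid in hinge frame',Rz.inv().apply(m-H).round(1))
for u in(185,192,199):
    col=im[150:185,u].max(1); print(u,col.tolist())
```

```text
172 177 205
  z 166 width 26.2 mid in hinge frame [-327.     4.4   16. ]
  z 170 width 25.7 mid in hinge frame [-327.8    5.3   20. ]
180 178 206
  z 166 width 26.3 mid in hinge frame [-319.8    4.8   16. ]
  z 170 width 25.9 mid in hinge frame [-320.7    5.8   20. ]
190 179 206
  z 166 width 25.6 mid in hinge frame [-310.8    4.7   16. ]
  z 170 width 25.2 mid in hinge frame [-311.8    5.7   20. ]
198 180 207
  z 166 width 25.7 mid in hinge frame [-303.4    5.1   16. ]
  z 170 width 25.3 mid in hinge frame [-304.6    6.1   20. ]
185 [195, 192, 196, 199, 200, 197, 194, 195, 196, 206, 103, 109, 120, 124, 15, 28, 33, 39, 38, 34, 37, 38, 39, 39, 37, 40, 34, 37, 34, 37, 38, 36, 34, 40, 45]
192 [200, 201, 195, 190, 194, 202, 203, 203, 199, 204, 100, 111, 118, 120, 21, 31, 33, 36, 34, 37, 38, 39, 35, 36, 37, 38, 35, 37, 38, 35, 37, 38, 41, 38, 41]
199 [199, 202, 206, 206, 208, 209, 205, 202, 206, 202, 102, 117, 118, 86, 22, 34, 35, 35, 37, 39, 36, 36, 37, 41, 37, 37, 37, 41, 36, 38, 37, 38, 35, 39, 37]
```

Request:
carry_out(
  translation=[
    [0.003,-0.03,0],
    [0.002,-0.03,0],
    [0,0,0.02],
    [0,0,0.02],
    [0,0,0],
  ],
  rot=[
    [0,0,-0.004],
    [0,0,0],
    [0,0,0],
    [0,0,0],
    [0,0,0],
  ],
  fingers=[0.6,0.6,0.6,0.6,0.6],
)

```text
time: 2.85
tcp_pos: [471.4, -42.4, 206.3]
orientation: [-0.002, -0.091, 0.996, 0.0]
ft_force: [-0.3, 0.1, 0.8]
width: 0.597
grasp_force: 0.0
```

Run:
```python
from h import *
delta(G+[0,0,158-150-19],down(1))
c=snap('wrist'); im=c['image']
T=np.array(c['cam_to_world'])
def fr(u,v,z):
    x,y=u-c['cx'],v-c['cy']; r=np.hypot(x,y); th=r/c['fx']; d=T[:3,:3]@[np.sin(th)*x/r,np.sin(th)*y/r,np.cos(th)]
    return T[:3,3]+d*(z-T[2,3])/d[2]
for v in(172,180,190,200,210):
    row=im[v,200:320].max(1).astype(int); k=np.where(row<70)[0]+200
    print(v,k.min(),k.max(),len(k))
    for z in(166,170):
        a=fr(k.min()-.5,v,z);b=fr(k.max()+.5,v,z); m=(a+b)/2
        print('  z',z,'width',np.linalg.norm(a-b).round(1),'hinge frame',Rz.inv().apply(m-H).round(1))
cv2.imwrite('pics/w2.png',im[100:,:,::-1])
```

```text
t 2.85 tcp [471.4 -42.4 206.3] d_tool mm [-0.9 -2.9 67.3] rotvec [ 0.0012 -0.0033 -0.0051] F [-0.3  0.1  0.8] w 0.597 g 0.0Traceback (most recent call last):
  File "<stdin>", line 10, in <module>
    return umr_minimum(a, axis, None, out, keepdims, initial, where)
ValueError: zero-size array to reduction operation minimum which has no identity
```

Run:
```python
from h import *
c=snap('wrist'); im=c['image']
cv2.imwrite('pics/w2.png',im[:,:,::-1])
T=np.array(c['cam_to_world'])
def fr(u,v,z):
    x,y=u-c['cx'],v-c['cy']; r=np.hypot(x,y); th=r/c['fx']; d=T[:3,:3]@[np.sin(th)*x/r,np.sin(th)*y/r,np.cos(th)]
    return T[:3,3]+d*(z-T[2,3])/d[2]
for v in range(180,250,8):
    k=np.where(im[v,200:320].max(1)<70)[0]+200
    if len(k)<5: continue
    a=fr(k.min()-.5,v,168);b=fr(k.max()+.5,v,168)
    print(v,k.min(),k.max(),len(k),'width',np.linalg.norm(a-b).round(1),'hinge frame',Rz.inv().apply((a+b)/2-H).round(1))
```

```text
180 244 272 29 width 20.7 hinge frame [-334.6    2.8   18. ]
188 243 274 32 width 23.0 hinge frame [-328.7    3.1   18. ]
196 243 274 32 width 23.2 hinge frame [-322.8    3.1   18. ]
204 243 274 32 width 23.3 hinge frame [-316.7    3.1   18. ]
212 243 274 32 width 23.5 hinge frame [-310.5    3.    18. ]
220 243 274 32 width 23.7 hinge frame [-304.2    3.    18. ]
228 209 310 41 width 77.1 hinge frame [-297.5    3.7   18. ]
236 205 314 49 width 84.2 hinge frame [-290.9    3.7   18. ]
244 202 317 56 width 89.9 hinge frame [-284.     3.7   18. ]
```

View pics/w2.png

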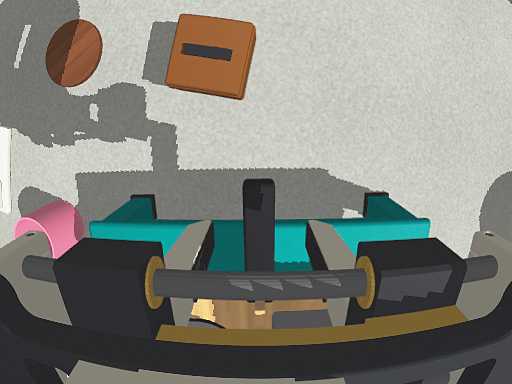

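The handle (cols 243–274) sits centred between the fingers. Next I lower onto it and grip.

Request:
carry_out(
  translation=[
    [-0.001,0,0.025],
    [0,0,0.025],
    [0,0,0.018],
    [0,0,0],
    [0,0,0],
  ],
  rot=[
    [0,-0.002,-0.005],
    [0,0,0],
    [0,0,0],
    [0,0,0],
    [0,0,0],
  ],
  fingers=[0.6,0.6,0.6,0.6,0.6],
)

```text
time: 3.45
tcp_pos: [473.8, -42.1, 142.2]
orientation: [0.002, -0.094, 0.996, -0.0]
ft_force: [-0.5, 0.2, 0.9]
width: 0.601
grasp_force: 0.0
```

Request:
carry_out(
  translation=[
    [0,0,0],
    [0,0,0],
    [0,0,0],
    [0,0,0],
    [0,0,0],
  ],
  rot=[
    [0,0,0],
    [0,0,0],
    [0,0,0],
    [0,0,0],
    [0,0,0],
  ],
  fingers=[0.1,0.1,0.1,0.1,0.1],
)

```text
time: 3.95
tcp_pos: [473.5, -42.6, 140.9]
orientation: [0.001, -0.094, 0.996, -0.0]
ft_force: [-0.4, -1.2, 1.7]
width: 0.256
grasp_force: 30.0
```

Run:
```python
from h import *
delta(G+[0,0,157-150-19],down(1))
```

```text
t 3.95 tcp [473.5 -42.6 140.9] d_tool mm [ 1.3 -2.1  2.9] rotvec [-0.001   0.0023  0.0026] F [-0.4 -1.2  1.7] w 0.256 g 30.0
```

```bash
cat >> h.py <<'E'
H=H+Rz.apply([0,3,0])
def tilt():
    q=readout.get_state()['orientation']; z=Rz.inv().apply(R.from_quat([q[1],q[2],q[3],q[0]]).apply([0,0,1])); return np.arctan2(-z[0],-z[2])
def onshelf(c,u,v,th,h):  # ray to plane z=h of shelf frame
    S=Rz*R.from_euler('y',th); o,d=ray(c,u,v); o=S.inv().apply(o-H); d=S.inv().apply(d); return o+d*(h-o[2])/d[2]
E
python3 - <<'E'
from h import *
a=snap('scene'); im=a['image']; cv2.imwrite('pics/base.png',im[:,:,::-1])
cv2.imwrite('pics/s2.png',cv2.resize(im[130:250,190:340,::-1],None,fx=5,fy=5,interpolation=cv2.INTER_CUBIC))
print(tilt())
for y,x0 in((56,-190),(-56,-190)):
    print(np.round(proj(a,H+Rz.apply([x0,y,82])),1))
E
```

```text
-0.0023089375391987257
[274.1 169.7]
[241.9 174.7]
```

View pics/s2.png

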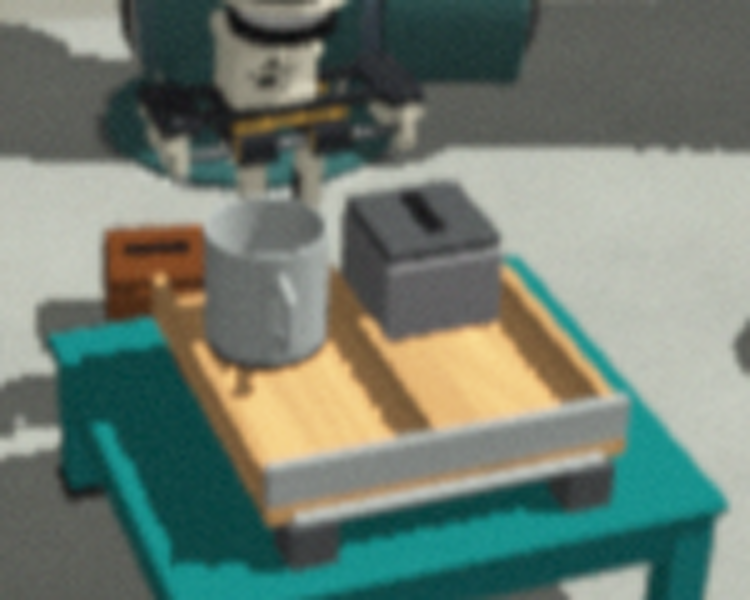

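The enlarged crop shows the scene camera has a clear view. The canister's front foot is at about crop (440,328), the mug's at (270,365), and bare wood lies between them and the stop. I'll track both feet along the lanes.

```bash
cat >> h.py <<'E'
def front(c,th,y,h=12):
    S=Rz*R.from_euler('y',th); f=c['image'].astype(np.float32); sat=(f[:,:,0]-f[:,:,2])
    out=[]
    for yy in (y-10,y-5,y,y+5,y+10):
        xs=np.arange(-10,-240,-1.); P=np.array([proj(c,H+S.apply([x,yy,h])) for x in xs],np.float32)
        v=cv2.remap(sat,P[:,:1],P[:,1:],cv2.INTER_LINEAR).ravel()
        w=np.where(v>45)[0]
        if not len(w): continue
        i=w[0]; b=np.where(v[i:]<28)[0]
        if len(b): out.append(xs[i+b[0]])
    return np.round(np.median(out),1) if out else None, out
def look():
    c=snap('scene'); th=tilt(); s=readout.get_state()
    zc=(s['tcp_pos'][2])
    print('t',round(s['time'],2),'tilt',round(th,4),'tilt by height',round(float(np.arcsin(np.clip((zc-140.9)/309,-1,1))),4),'can',front(c,th,56),'mug',front(c,th,-56),'F',np.round(s['ft_force'],1),'g',s['grasp_force'])
E
python3 -c "
from h import *
look()"
```

```text
t 4.05 tilt -0.0023 tilt by height 0.0001 can (np.float64(-143.0), [np.float64(-143.0), np.float64(-143.0), np.float64(-142.0), np.float64(-143.0), np.float64(-143.0)]) mug (np.float64(-134.0), [np.float64(-133.0), np.float64(-134.0), np.float64(-134.0), np.float64(-135.0), np.float64(-136.0)]) F [ 0.9 -5.3  2.9] g 30.00137597322464
```

Request:
carry_out(
  translation=[
    [0.0001,0,-0.0016],
    [0.0001,0,-0.0031],
    [0.0001,0,-0.0031],
    [0.0001,0,-0.0031],
    [0.0001,0,-0.0031],
  ],
  rot=[
    [0,0.005,0],
    [0,0.01,0],
    [0,0.01,0],
    [0,0.01,0],
    [0,0.01,0],
  ],
  fingers=[0.1,0.1,0.1,0.1,0.1],
)

```text
time: 4.55
tcp_pos: [473.3, -42.6, 153.8]
orientation: [-0.022, -0.094, 0.995, -0.002]
ft_force: [7.7, -6.2, -11.7]
width: 0.253
grasp_force: 30.0
```

```bash
python3 -c "
from h import *
look()"
```

```text
t 4.6 tilt 0.0441 tilt by height 0.0432 can (np.float64(-142.0), [np.float64(-141.0), np.float64(-142.0), np.float64(-142.0), np.float64(-142.0), np.float64(-142.0)]) mug (np.float64(-134.0), [np.float64(-134.0), np.float64(-133.0), np.float64(-133.0), np.float64(-134.0), np.float64(-135.0)]) F [ 3.8 -5.9 -6.2] g 29.99977558851242
```

Works well. I continue to about 0.15.

Request:
carry_out(
  translation=[
    [0.0001,0,-0.0031],
    [0.0001,0,-0.0031],
    [0.0001,0,-0.0031],
    [0.0001,0,-0.0031],
    [0.0001,0,-0.0031],
  ],
  rot=[
    [0,0.01,0],
    [0,0.01,0],
    [0,0.01,0],
    [0,0.01,0],
    [0,0.01,0],
  ],
  fingers=[0.1,0.1,0.1,0.1,0.1],
)

```text
time: 5.1
tcp_pos: [473.8, -42.5, 169.2]
orientation: [-0.047, -0.094, 0.994, -0.005]
ft_force: [6.5, -5.0, -11.4]
width: 0.257
grasp_force: 30.0
```

Request:
carry_out(
  translation=[
    [0.0001,0,-0.0031],
    [0.0001,0,-0.0031],
    [0.0001,0,-0.0031],
    [0.0001,0,-0.0031],
    [0.0001,0,-0.0031],
  ],
  rot=[
    [0,0.01,0],
    [0,0.01,0],
    [0,0.01,0],
    [0,0.01,0],
    [0,0.01,0],
  ],
  fingers=[0.1,0.1,0.1,0.1,0.1],
)

```text
time: 5.6
tcp_pos: [475.0, -42.3, 184.6]
orientation: [-0.071, -0.094, 0.993, -0.007]
ft_force: [6.1, -5.3, -11.7]
width: 0.257
grasp_force: 30.0
```

Request:
carry_out(
  translation=[
    [0.0001,0,-0.0031],
    [0.0001,0,-0.0031],
    [0.0001,0,-0.0015],
    [0,0,0],
    [0,0,0],
  ],
  rot=[
    [0,0.01,0],
    [0,0.01,0],
    [0,0.005,0],
    [0,0,0],
    [0,0,0],
  ],
  fingers=[0.1,0.1,0.1,0.1,0.1],
)

```text
time: 6.1
tcp_pos: [476.0, -42.1, 192.5]
orientation: [-0.083, -0.094, 0.992, -0.008]
ft_force: [6.8, -5.4, -8.0]
width: 0.255
grasp_force: 30.0
```

```bash
python3 -c "
from h import *
look()"
```

```text
t 6.15 tilt 0.1679 tilt by height 0.1676 can (np.float64(-142.0), [np.float64(-142.0), np.float64(-142.0), np.float64(-142.0), np.float64(-142.0), np.float64(-142.0)]) mug (np.float64(-134.0), [np.float64(-134.0), np.float64(-134.0), np.float64(-133.0), np.float64(-135.0), np.float64(-136.0)]) F [ 6.9 -4.2 -7.3] g 30.000210106372833
```

Request:
carry_out(
  translation=[
    [0,0,-0.0015],
    [0,0,-0.0016],
    [0,0,-0.0015],
    [0,0,-0.0016],
    [0,0,0],
  ],
  rot=[
    [0,0.005,0],
    [0,0.005,0],
    [0,0.005,0],
    [0,0.005,0],
    [0,0,0],
  ],
  fingers=[0.1,0.1,0.1,0.1,0.1],
)

```text
time: 6.65
tcp_pos: [476.8, -41.9, 198.4]
orientation: [-0.094, -0.094, 0.991, -0.009]
ft_force: [2.7, -5.8, -9.5]
width: 0.254
grasp_force: 30.0
```

Request:
carry_out(
  translation=[
    [0,0,-0.0012],
    [0,0,-0.0013],
    [0,0,-0.0012],
    [0,0,0],
    [0,0,0],
  ],
  rot=[
    [0,0.004,0],
    [0,0.004,0],
    [0,0.004,0],
    [0,0,0],
    [0,0,0],
  ],
  fingers=[0.1,0.1,0.1,0.1,0.1],
)

```text
time: 7.15
tcp_pos: [477.3, -41.8, 202.0]
orientation: [-0.1, -0.094, 0.991, -0.01]
ft_force: [1.3, -5.4, -8.7]
width: 0.259
grasp_force: 30.0
```

```bash
python3 -c "
from h import *
look()"
```

```text
t 7.2 tilt 0.2011 tilt by height 0.1989 can (np.float64(-142.0), [np.float64(-142.0), np.float64(-142.0), np.float64(-142.0), np.float64(-142.0), np.float64(-142.0)]) mug (np.float64(-134.0), [np.float64(-134.0), np.float64(-134.0), np.float64(-133.0), np.float64(-134.0), np.float64(-135.0)]) F [ 1.9 -5.6 -9. ] g 29.998688399791718
```

Request:
carry_out(
  translation=[
    [0,0,-0.0012],
    [0,0,-0.0013],
    [0,0,-0.0012],
    [0,0,0],
    [0,0,0],
  ],
  rot=[
    [0,0.004,0],
    [0,0.004,0],
    [0,0.004,0],
    [0,0,0],
    [0,0,0],
  ],
  fingers=[0.1,0.1,0.1,0.1,0.1],
)

```text
time: 7.7
tcp_pos: [477.9, -41.7, 205.6]
orientation: [-0.106, -0.094, 0.99, -0.01]
ft_force: [0.9, -6.8, -8.6]
width: 0.256
grasp_force: 30.0
```

```bash
python3 -c "
from h import *
look()"
```

```text
t 7.75 tilt 0.2135 tilt by height 0.2109 can (np.float64(-142.0), [np.float64(-141.0), np.float64(-142.0), np.float64(-142.0), np.float64(-142.0), np.float64(-142.0)]) mug (np.float64(-134.0), [np.float64(-134.0), np.float64(-133.0), np.float64(-133.0), np.float64(-134.0), np.float64(-136.0)]) F [-0.2 -7.5 -9. ] g 29.998467564582825
```

Request:
carry_out(
  translation=[
    [0,0,-0.0012],
    [0,0,-0.0013],
    [0,0,-0.0012],
    [0,0,0],
    [0,0,0],
  ],
  rot=[
    [0,0.004,0],
    [0,0.004,0],
    [0,0.004,0],
    [0,0,0],
    [0,0,0],
  ],
  fingers=[0.1,0.1,0.1,0.1,0.1],
)

```text
time: 8.25
tcp_pos: [478.6, -41.6, 209.2]
orientation: [-0.112, -0.094, 0.989, -0.011]
ft_force: [-0.5, -6.3, -8.6]
width: 0.258
grasp_force: 30.0
```

```bash
python3 -c "
from h import *
look()"
```

```text
t 8.3 tilt 0.2258 tilt by height 0.2229 can (np.float64(-141.0), [np.float64(-141.0), np.float64(-142.0), np.float64(-141.0), np.float64(-142.0), np.float64(-141.0)]) mug (np.float64(-133.0), [np.float64(-133.0), np.float64(-133.0), np.float64(-133.0), np.float64(-133.0), np.float64(-135.0)]) F [-0.7 -7.5 -8. ] g 29.99820828437805
```

Request:
carry_out(
  translation=[
    [0,0,-0.0012],
    [0,0,-0.0013],
    [0,0,-0.0012],
    [0,0,0],
    [0,0,0],
  ],
  rot=[
    [0,0.004,0],
    [0,0.004,0],
    [0,0.004,0],
    [0,0,0],
    [0,0,0],
  ],
  fingers=[0.1,0.1,0.1,0.1,0.1],
)

```text
time: 8.8
tcp_pos: [479.3, -41.5, 212.8]
orientation: [-0.118, -0.094, 0.988, -0.011]
ft_force: [-1.8, -6.4, -7.8]
width: 0.257
grasp_force: 30.0
```

```bash
python3 -c "
from h import *
look()"
```

```text
t 8.85 tilt 0.2383 tilt by height 0.2348 can (np.float64(-142.0), [np.float64(-142.0), np.float64(-141.0), np.float64(-141.0), np.float64(-142.0), np.float64(-142.0)]) mug (np.float64(-134.0), [np.float64(-134.0), np.float64(-133.0), np.float64(-133.0), np.float64(-134.0), np.float64(-135.0)]) F [-2.3 -6.3 -7.6] g 29.99787837266922
```

Request:
carry_out(
  translation=[
    [0.0001,0,-0.0012],
    [0.0001,0,-0.0013],
    [0.0001,0,-0.0012],
    [0,0,0],
    [0,0,0],
  ],
  rot=[
    [0,0.004,0],
    [0,0.004,0],
    [0,0.004,0],
    [0,0,0],
    [0,0,0],
  ],
  fingers=[0.1,0.1,0.1,0.1,0.1],
)

```text
time: 9.35
tcp_pos: [480.0, -41.3, 216.5]
orientation: [-0.124, -0.094, 0.988, -0.012]
ft_force: [-0.9, -5.4, -8.6]
width: 0.258
grasp_force: 30.0
```

```bash
python3 -c "
from h import *
look()"
```

```text
t 9.4 tilt 0.2499 tilt by height 0.247 can (np.float64(-141.0), [np.float64(-141.0), np.float64(-141.0), np.float64(-142.0), np.float64(-142.0), np.float64(-141.0)]) mug (np.float64(-133.0), [np.float64(-134.0), np.float64(-133.0), np.float64(-132.0), np.float64(-133.0), np.float64(-136.0)]) F [-1.6 -6.2 -8.3] g 29.997805058956146
```

Request:
carry_out(
  translation=[
    [0.0001,0,-0.0012],
    [0.0001,0,-0.0013],
    [0.0001,0,-0.0012],
    [0,0,0],
    [0,0,0],
  ],
  rot=[
    [0,0.004,0],
    [0,0.004,0],
    [0,0.004,0],
    [0,0,0],
    [0,0,0],
  ],
  fingers=[0.1,0.1,0.1,0.1,0.1],
)

```text
time: 9.9
tcp_pos: [480.8, -41.2, 220.1]
orientation: [-0.13, -0.093, 0.987, -0.012]
ft_force: [0.7, -5.7, -8.6]
width: 0.253
grasp_force: 30.0
```

```bash
python3 -c "
from h import *
look()"
```

```text
t 9.95 tilt 0.2614 tilt by height 0.2593 can (np.float64(-141.0), [np.float64(-141.0), np.float64(-142.0), np.float64(-141.0), np.float64(-141.0), np.float64(-141.0)]) mug (np.float64(-133.0), [np.float64(-133.0), np.float64(-133.0), np.float64(-132.0), np.float64(-132.0), np.float64(-136.0)]) F [ 1.1 -6.8 -8.1] g 29.99773532152176
```

Request:
carry_out(
  translation=[
    [0.0001,0,-0.0012],
    [0,0,-0.0013],
    [0,0,-0.0012],
    [0,0,0],
    [0,0,0],
  ],
  rot=[
    [0,0.004,0],
    [0,0.004,0],
    [0,0.004,0],
    [0,0,0],
    [0,0,0],
  ],
  fingers=[0.1,0.1,0.1,0.1,0.1],
)

```text
time: 10.45
tcp_pos: [481.6, -41.0, 223.7]
orientation: [-0.136, -0.093, 0.986, -0.013]
ft_force: [0.2, -5.8, -8.7]
width: 0.256
grasp_force: 30.0
```

```bash
python3 -c "
from h import *
look()"
```

```text
t 10.5 tilt 0.2735 tilt by height 0.2713 can (np.float64(-141.0), [np.float64(-141.0), np.float64(-141.0), np.float64(-141.0), np.float64(-140.0), np.float64(-141.0)]) mug (np.float64(-133.0), [np.float64(-133.0), np.float64(-134.0), np.float64(-133.0), np.float64(-132.0), np.float64(-136.0)]) F [-1.  -5.6 -8.3] g 29.997645020484924
```

Request:
carry_out(
  translation=[
    [0.0001,0,-0.0012],
    [0,0,-0.0013],
    [0.0001,0,-0.0012],
    [0,0,0],
    [0,0,0],
  ],
  rot=[
    [0,0.004,0],
    [0,0.004,0],
    [0,0.004,0],
    [0,0,0],
    [0,0,0],
  ],
  fingers=[0.1,0.1,0.1,0.1,0.1],
)

```text
time: 11.0
tcp_pos: [482.5, -40.9, 227.3]
orientation: [-0.142, -0.093, 0.985, -0.014]
ft_force: [-0.3, -5.7, -9.3]
width: 0.255
grasp_force: 30.0
```

```bash
python3 -c "
from h import *
look()"
```

```text
t 11.05 tilt 0.2854 tilt by height 0.2834 can (np.float64(-141.0), [np.float64(-141.0), np.float64(-140.0), np.float64(-140.0), np.float64(-141.0), np.float64(-141.0)]) mug (np.float64(-133.0), [np.float64(-133.0), np.float64(-133.0), np.float64(-131.0), np.float64(-132.0), np.float64(-136.0)]) F [ 0.  -5.3 -8.2] g 29.99770849943161
```

Request:
carry_out(
  translation=[
    [0.0001,0,-0.0012],
    [0,0,-0.0013],
    [0.0001,0,-0.0012],
    [0,0,0],
    [0,0,0],
  ],
  rot=[
    [0,0.004,0],
    [0,0.004,0],
    [0,0.004,0],
    [0,0,0],
    [0,0,0],
  ],
  fingers=[0.1,0.1,0.1,0.1,0.1],
)

```text
time: 11.55
tcp_pos: [483.3, -40.7, 230.9]
orientation: [-0.147, -0.093, 0.985, -0.014]
ft_force: [0.9, -5.6, -9.4]
width: 0.259
grasp_force: 30.0
```

```bash
python3 -c "
from h import *
look()"
```

```text
t 11.6 tilt 0.2973 tilt by height 0.2955 can (np.float64(-140.0), [np.float64(-140.0), np.float64(-140.0), np.float64(-140.0), np.float64(-141.0), np.float64(-141.0)]) mug (np.float64(-133.0), [np.float64(-133.0), np.float64(-133.0), np.float64(-131.0), np.float64(-132.0), np.float64(-136.0)]) F [ 1.8 -5.8 -9.3] g 29.997602999210358
```

Request:
carry_out(
  translation=[
    [0,0,0],
    [0,0,0],
    [0,0,0],
    [0,0,0],
    [0,0,0],
  ],
  rot=[
    [0,0,0],
    [0,0,0],
    [0,0,0],
    [0,0,0],
    [0,0,0],
  ],
  fingers=[0.1,0.1,0.1,0.1,0.1],
)

```text
time: 12.1
tcp_pos: [483.4, -40.7, 230.9]
orientation: [-0.147, -0.093, 0.985, -0.014]
ft_force: [1.3, -4.9, -8.4]
width: 0.256
grasp_force: 30.0
```

```bash
python3 -c "
from h import *
look()"
```

```text
t 12.15 tilt 0.2972 tilt by height 0.2956 can (np.float64(-140.0), [np.float64(-140.0), np.float64(-140.0), np.float64(-140.0), np.float64(-141.0), np.float64(-141.0)]) mug (np.float64(-133.0), [np.float64(-133.0), np.float64(-133.0), np.float64(-131.0), np.float64(-132.0), np.float64(-136.0)]) F [ 1.1 -5.  -8.1] g 29.997814893722534
```

Static. I keep raising.

Request:
carry_out(
  translation=[
    [0.0001,0,-0.0012],
    [0,0,-0.0013],
    [0,0,-0.0012],
    [0,0,0],
    [0,0,0],
  ],
  rot=[
    [0,0.004,0],
    [0,0.004,0],
    [0,0.004,0],
    [0,0,0],
    [0,0,0],
  ],
  fingers=[0.1,0.1,0.1,0.1,0.1],
)

```text
time: 12.65
tcp_pos: [484.3, -40.5, 234.5]
orientation: [-0.153, -0.093, 0.984, -0.015]
ft_force: [-0.3, -5.9, -9.4]
width: 0.255
grasp_force: 30.0
```

```bash
python3 -c "
from h import *
look()"
```

```text
t 12.7 tilt 0.3094 tilt by height 0.3077 can (np.float64(-140.0), [np.float64(-140.0), np.float64(-140.0), np.float64(-140.0), np.float64(-140.0), np.float64(-141.0)]) mug (np.float64(-133.0), [np.float64(-133.0), np.float64(-133.0), np.float64(-131.0), np.float64(-131.0), np.float64(-136.0)]) F [ 0.7 -6.2 -8.9] g 29.997815787792206
```

Request:
carry_out(
  translation=[
    [0.0001,0,-0.0012],
    [0,0,-0.0013],
    [0.0001,0,-0.0012],
    [0,0,0],
    [0,0,0],
  ],
  rot=[
    [0,0.004,0],
    [0,0.004,0],
    [0,0.004,0],
    [0,0,0],
    [0,0,0],
  ],
  fingers=[0.1,0.1,0.1,0.1,0.1],
)

```text
time: 13.2
tcp_pos: [485.3, -40.3, 238.1]
orientation: [-0.159, -0.093, 0.983, -0.015]
ft_force: [0.4, -6.0, -9.0]
width: 0.253
grasp_force: 30.0
```

```bash
python3 -c "
from h import *
look()"
```

```text
t 13.25 tilt 0.3212 tilt by height 0.3198 can (np.float64(-140.0), [np.float64(-139.0), np.float64(-139.0), np.float64(-140.0), np.float64(-140.0), np.float64(-141.0)]) mug (np.float64(-133.0), [np.float64(-134.0), np.float64(-133.0), np.float64(-131.0), np.float64(-131.0), np.float64(-135.0)]) F [ 0.1 -7.  -8.2] g 29.997666478157043
```

Request:
carry_out(
  translation=[
    [0.0001,0,-0.0012],
    [0,0,-0.0013],
    [0.0001,0,-0.0012],
    [0,0,0],
    [0,0,0],
  ],
  rot=[
    [0,0.004,0],
    [0,0.004,0],
    [0,0.004,0],
    [0,0,0],
    [0,0,0],
  ],
  fingers=[0.1,0.1,0.1,0.1,0.1],
)

```text
time: 13.75
tcp_pos: [486.3, -40.1, 241.6]
orientation: [-0.165, -0.093, 0.982, -0.016]
ft_force: [1.8, -5.7, -8.4]
width: 0.255
grasp_force: 30.0
```

```bash
python3 -c "
from h import *
look()"
```

```text
t 13.8 tilt 0.3331 tilt by height 0.332 can (np.float64(-140.0), [np.float64(-139.0), np.float64(-140.0), np.float64(-140.0), np.float64(-140.0), np.float64(-141.0)]) mug (np.float64(-132.0), [np.float64(-132.0), np.float64(-133.0), np.float64(-130.0), np.float64(-131.0), np.float64(-136.0)]) F [ 0.9 -5.5 -8.6] g 29.997602105140686
```

Request:
carry_out(
  translation=[
    [0.0001,0,-0.0012],
    [0,0,-0.0013],
    [0,0,-0.0012],
    [0,0,0],
    [0,0,0],
  ],
  rot=[
    [0,0.004,0],
    [0,0.004,0],
    [0,0.004,0],
    [0,0,0],
    [0,0,0],
  ],
  fingers=[0.1,0.1,0.1,0.1,0.1],
)

```text
time: 14.3
tcp_pos: [487.3, -39.9, 245.1]
orientation: [-0.171, -0.093, 0.981, -0.016]
ft_force: [-0.4, -5.4, -8.4]
width: 0.257
grasp_force: 30.0
```

```bash
python3 -c "
from h import *
look()"
```

```text
t 14.35 tilt 0.3453 tilt by height 0.3441 can (np.float64(-139.0), [np.float64(-139.0), np.float64(-139.0), np.float64(-139.0), np.float64(-140.0), np.float64(-140.0)]) mug (np.float64(-133.0), [np.float64(-133.0), np.float64(-133.0), np.float64(-130.0), np.float64(-131.0), np.float64(-135.0)]) F [ 0.6 -6.4 -9. ] g 29.997558295726776
```

Request:
carry_out(
  translation=[
    [0.0001,0,-0.0012],
    [0,0,-0.0013],
    [0.0001,0,-0.0012],
    [0,0,0],
    [0,0,0],
  ],
  rot=[
    [0,0.004,0],
    [0,0.004,0],
    [0,0.004,0],
    [0,0,0],
    [0,0,0],
  ],
  fingers=[0.1,0.1,0.1,0.1,0.1],
)

```text
time: 14.85
tcp_pos: [488.5, -39.7, 248.7]
orientation: [-0.177, -0.093, 0.98, -0.017]
ft_force: [1.0, -5.8, -9.0]
width: 0.256
grasp_force: 30.0
```

```bash
python3 -c "
from h import *
look()"
```

```text
t 14.9 tilt 0.3571 tilt by height 0.3564 can (np.float64(-137.0), [np.float64(-136.0), np.float64(-136.0), np.float64(-137.0), np.float64(-137.0), np.float64(-137.0)]) mug (np.float64(-133.0), [np.float64(-133.0), np.float64(-133.0), np.float64(-131.0), np.float64(-131.0), np.float64(-136.0)]) F [ 1.1 -5.2 -7.9] g 29.99763160943985
```

The canister has moved 2–3 mm, so I hold this angle.

Request:
carry_out(
  translation=[
    [0,0,0],
    [0,0,0],
    [0,0,0],
    [0,0,0],
    [0,0,0],
  ],
  rot=[
    [0,0,0],
    [0,0,0],
    [0,0,0],
    [0,0,0],
    [0,0,0],
  ],
  fingers=[0.1,0.1,0.1,0.1,0.1],
)

```text
time: 15.4
tcp_pos: [488.5, -39.7, 248.7]
orientation: [-0.177, -0.093, 0.98, -0.017]
ft_force: [1.6, -5.6, -8.2]
width: 0.254
grasp_force: 30.0
```

```bash
python3 -c "
from h import *
look()"
```

```text
t 15.45 tilt 0.357 tilt by height 0.3563 can (np.float64(-108.0), [np.float64(-108.0), np.float64(-108.0), np.float64(-109.0), np.float64(-108.0), np.float64(-109.0)]) mug (np.float64(-133.0), [np.float64(-133.0), np.float64(-133.0), np.float64(-131.0), np.float64(-131.0), np.float64(-136.0)]) F [ 0.4 -6.5 -9.2] g 29.997666478157043
```

It is sliding well and the mug is still. I keep holding.

Request:
carry_out(
  translation=[
    [0,0,0],
    [0,0,0],
    [0,0,0],
    [0,0,0],
    [0,0,0],
  ],
  rot=[
    [0,0,0],
    [0,0,0],
    [0,0,0],
    [0,0,0],
    [0,0,0],
  ],
  fingers=[0.1,0.1,0.1,0.1,0.1],
)

```text
time: 15.95
tcp_pos: [488.5, -39.7, 248.7]
orientation: [-0.177, -0.093, 0.98, -0.017]
ft_force: [0.9, -4.4, -9.0]
width: 0.252
grasp_force: 30.0
```

Request:
carry_out(
  translation=[
    [0,0,0],
    [0,0,0],
    [0,0,0],
    [0,0,0],
    [0,0,0],
  ],
  rot=[
    [0,0,0],
    [0,0,0],
    [0,0,0],
    [0,0,0],
    [0,0,0],
  ],
  fingers=[0.1,0.1,0.1,0.1,0.1],
)

```text
time: 16.45
tcp_pos: [488.5, -39.7, 248.7]
orientation: [-0.177, -0.093, 0.98, -0.017]
ft_force: [1.7, -5.8, -9.3]
width: 0.255
grasp_force: 30.0
```

Request:
carry_out(
  translation=[
    [0,0,0],
    [0,0,0],
    [0,0,0],
    [0,0,0],
    [0,0,0],
  ],
  rot=[
    [0,0,0],
    [0,0,0],
    [0,0,0],
    [0,0,0],
    [0,0,0],
  ],
  fingers=[0.1,0.1,0.1,0.1,0.1],
)

```text
time: 16.95
tcp_pos: [488.5, -39.7, 248.7]
orientation: [-0.177, -0.093, 0.98, -0.017]
ft_force: [-0.4, -5.6, -7.9]
width: 0.254
grasp_force: 30.0
```

```bash
python3 -c "
from h import *
look()
a=snap('scene');cv2.imwrite('pics/s3.png',cv2.resize(a['image'][110:250,190:340,::-1],None,fx=4,fy=4,interpolation=cv2.INTER_CUBIC))
for x in(-8,-92): print(np.round([(np.array(proj(a,H+(Rz*R.from_euler('y',.356)).apply([x,y,82])))-[190,110])*4 for y in(14,98)]))"
```

```text
t 17.0 tilt 0.3571 tilt by height 0.3563 can (np.float64(-237.0), [np.float64(-237.0), np.float64(-236.0), np.float64(-237.0), np.float64(-237.0), np.float64(-237.0)]) mug (np.float64(-133.0), [np.float64(-133.0), np.float64(-133.0), np.float64(-131.0), np.float64(-131.0), np.float64(-136.0)]) F [ 1.  -5.8 -9. ] g 29.99763786792755
[[392. 386.]
 [496. 367.]]
[[352. 298.]
 [454. 281.]]
```

View pics/s3.png

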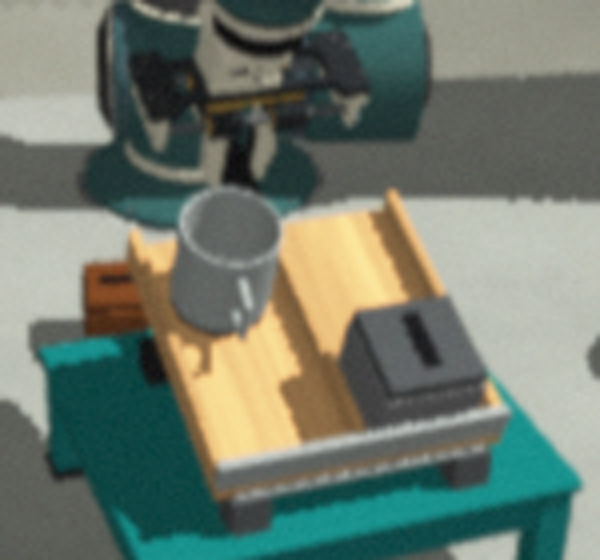

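The canister rests against the stop: its lid's front edge at crop (392,392)–(485,370) is where contact is predicted. The mug has not moved. Now I let go and retreat.

Request:
carry_out(
  translation=[
    [0,0,0],
    [0,0,0],
    [0,0,0],
    [0,0,0],
    [0,0,0],
  ],
  rot=[
    [0,0,0],
    [0,0,0],
    [0,0,0],
    [0,0,0],
    [0,0,0],
  ],
  fingers=[0.35,0.45,0.55,0.6,0.6],
)

```text
time: 17.55
tcp_pos: [488.5, -39.3, 249.9]
orientation: [-0.176, -0.093, 0.98, -0.017]
ft_force: [0.3, -0.7, -0.1]
width: 0.589
grasp_force: 0.0
```

Request:
carry_out(
  translation=[
    [0,0,-0.01],
    [0.003,0,-0.02],
    [0.005,0,-0.02],
    [0.005,0,-0.02],
    [0.005,0,-0.02],
  ],
  rot=[
    [0,0,0],
    [0,0,0],
    [0,0,0],
    [0,0,0],
    [0,0,0],
  ],
  fingers=[0.6,0.6,0.6,0.6,0.6],
)

```text
time: 18.05
tcp_pos: [502.9, -36.5, 342.0]
orientation: [-0.176, -0.093, 0.98, -0.017]
ft_force: [0.3, 0.1, 0.2]
width: 0.602
grasp_force: 0.0
```

Request:
carry_out(
  translation=[
    [0.015,0,-0.015],
    [0.015,0,-0.015],
    [0.01,0,-0.01],
    [0,0,0],
    [0,0,0],
  ],
  rot=[
    [0,0,0],
    [0,0,0],
    [0,0,0],
    [0,0,0],
    [0,0,0],
  ],
  fingers=[0.6,0.6,0.6,0.6,0.6],
)

```text
time: 18.55
tcp_pos: [479.8, -41.1, 391.5]
orientation: [-0.176, -0.093, 0.98, -0.017]
ft_force: [-0.5, -0.1, 0.1]
width: 0.603
grasp_force: 0.0
```

```bash
python3 -c "
from h import *
look()
a=snap('scene');cv2.imwrite('pics/s4.png',cv2.resize(a['image'][110:250,190:340,::-1],None,fx=4,fy=4,interpolation=cv2.INTER_CUBIC))"
```

```text
t 18.6 tilt 0.3569 tilt by height 0.9428 can (np.float64(-237.0), [np.float64(-237.0), np.float64(-237.0), np.float64(-237.0), np.float64(-237.0), np.float64(-237.0)]) mug (np.float64(-133.0), [np.float64(-133.0), np.float64(-133.0), np.float64(-131.0), np.float64(-131.0), np.float64(-136.0)]) F [ 0.3  0.4 -0.4] g 0.0
```

View pics/s4.png

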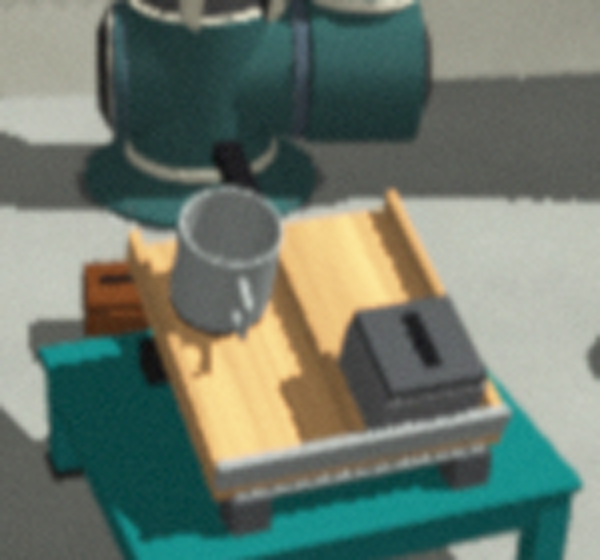

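The shelf is free and still tilted. The canister is at the stop (crop 420,360) and the mug is unmoved (crop 228,262).

```bash
python3 -c "
from h import *
print(workorder.close_job())"
```

```text
the job is handed in; nothing more can be done
None
```

The job is handed in at about 18.6 s: the canister slid to the stop by itself at about 0.357 rad, the mug stayed where it stood, and the shelf is released and still tilted.

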